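# Pry the spring clip off an axle and bench its roller

### The arm

A 7-joint arm with a two-finger parallel gripper is mounted at the origin on the work surface. World frame = base frame: x ahead of the robot, y to its left, z up, the work surface at z = 0. Lengths are in m, angles in rad, forces in N, time in s.
With the tool pointing down it reaches from about 0.4 to 0.85 m from the base axis. Payload 4.5 kg.
Tool frame: the origin (TCP) lies at the very end of the fingers, on their centre line; the grasp point (between the pads) lies 19 mm behind it; z points along the fingers, y is the line along which they close (so a half turn about z gives the same grasp; the last joint's range is limited). The gripper opens to 85 mm and grips with 20 to 120 N. Pads are 22 mm wide; open, the fingers measure 114 mm over their backs; the gripper's body (76 mm by 85 mm) begins 54 mm behind the grasp point. The pads swing forward as they close: fully open they stand 13 mm farther back than shut.
Start: joints at [1.363, 0.689, -0.195, 1.565, 0.157, 0.902, -0.215], TCP at [0.15, -0.607, 0.231] pointing down, gripper open.
Joint ranges: [-3.01, 3.01], [-0.46, 2.08], [-1.47, 1.51], [0.13, 2.56], [-1, 4.14], [0.04, 2.09], [-2.66, 2.66]. Speed limits (rad/s): [2.57, 2.57, 3.14, 3.14, 3.14, 3.14, 3.14].

### API

Orientations are given as [roll, pitch, yaw] about the fixed x, y, z axes, in that order (R = Rz(yaw) Ry(pitch) Rx(roll)).
In Python, from station import bot gives the robot as it stands. The module is installed in compiled form; this text tells all that it offers.
- The arm moves only by the shell command python3 -m creep 'ROWS'. ROWS is JSON, a list of rows, each a list of 5 numbers: the shift along the tool's x, y, z in mm, then the turn about the tool's z in rad, then the opening, from 0 (shut) to 1 (fully open). In form: [[tx, ty, tz, spin, hand], ...]. A call has 1 to 12 rows; each row shifts and turns the commanded pose from where the row before left it, along the tool's axes as they then stand; what a row does not reach is not made up. A row lasts 1/10 s, in which the tool goes at most 50 mm and 8.59 degrees, less where a joint would pass 70% of its speed; a pose out of reach is approached as far as the arm can. A call with a gripper value outside its range is refused whole. The fingers move at their own pace and stop on an object; the grip force is fixed at half the most. Time passes only in rows, so rows that do not move let the fingers close. It gives the time, the measured TCP pose, the force, the opening and the grip force at its end, in the units of the state.
- bot.get_obs(): the state, without advancing time (a new reading comes with each control period).
- bot.camera(name): name is "side" or "top" or "wrist"; returns a dict with "img" (384x512x3 uint8, red, green, blue), "intrinsics" (3x3 intrinsics, pixels), "rvec" (rotation vector, rad) and "tvec" (3), from world to camera coordinates, as OpenCV has them. Camera axes: x right, y down, z forward; pixel columns grow to the right and rows downward; lengths in m; the calibration is good to about 2 mm. A picture is of the moment at which its call begins. There is no depth.
- bot.close_job(): hands the job in; it is judged then, once.
The state is a dict: "time": time; "joint_positions": joint angles; "joint_vel": joint speeds; "effort": joint torques, N m; "tcp_pos": TCP position; "tcp_rot": TCP orientation; "force": force on the tool from outside, world axes, zero at the start; "moment": the same for the moment, N m; "grip_width": finger opening in m; "grip_force": force on a finger pad.
Only numpy, scipy, OpenCV 4.12 (cv2) and the standard library are available. Lean on these libraries where they do the work, as an engineer would, in place of code of your own. Each camera call takes 0.05 s, during which the arm holds its last target. There are 200 camera calls.

### The job

Take the hooked pick, hook it in the loop of the spring clip that holds the flanged roller on the leaning stub axle, and pull the clip off the axle with the pick, never with the fingers; the clip may stay wherever it falls. Lay the pick back on its stand as it was, then draw the roller off the axle and seat it flange down in the large round pocket of the parts tray. Leave the other tools and parts on the bench where they are.

Things in the scene. Friction and masses are not known exactly. Their poses are not given: they have to be found in the camera images.
- axle_groove (a point): On the axis of a 20 mm steel stub axle, at its groove. z runs along the axle to its free end and leans 30 degrees from vertical; y is level. Along z from here: foot plate at -45 mm, groove (14 mm diameter) from -2 to +3.5 mm, then a 20 mm head ending at +12 mm.
- block: Fixed aluminium block, 110 x 100 mm, that carries the axle on a sloping 92 x 100 mm plate; the axle leans to the block's -x. Origin under its centre, on the black rubber mat (top 10 mm above the bench). The plate faces up and to -x; its top edge is 85 mm above the mat.
- clip_eye (a point): Centre of the clip's loop. z along the axle, y away from the axle (the way it comes off), x across. The opening is 14 mm wide (x) and runs from 10 mm before to 9 mm beyond this point in y; its far bar is 4 mm round. From y = -4 mm outwards there is 9 mm of free room below the clip; nearer the axle the roller's boss is 1 mm below it.
- clip: Sprung steel wire clip, 4 mm thick, 29 mm wide, 43 mm long, in the groove, square to the axle; origin and axes as clip_mid. Two spring arms grip the groove on the side away from the loop. A pull of 5 to 12 N along +y stretches the arms, and after 4 to 7 mm of travel they snap over the groove and the clip jumps off and drops.
- clip_mid (a point): The point of the clip that lies on the axle's axis while it is in the groove, half-way up its thickness: 22 mm in -y from clip_eye, same axes.
- pick_grip (a point): Centre of the wooden handle of the hooked pick, 14 mm (x) x 100 mm (y) x 16 mm (z). From the handle's -y end a 6 mm steel shank runs on to y = -125 mm, where a 4.4 mm round tip bends off square and ends at z = -22 mm. It lies level on its stand, hook hanging down; grip it firmly.
- pick: The hooked pick, 90 g, 178 mm long over all; origin and axes as pick_grip.
- stand_seat (a point): Where the pick's handle centre lies on the fixed stand, 45 mm above the mat; axes as the lying pick's (hook end to -y). The stand: steel base 70 x 120 x 6 mm, two notched uprights 8 mm thick at y = -40 and +40 mm. Each notch has its floor 8 mm below here, is 19 mm wide there and flares to about 24 mm at its top, 8 mm above here.
- roller_mid (a point): Centre of the flanged roller, half-way along its 42 mm length; z along its axis, away from the flange. From the flange end: flange 60 mm diameter x 8 mm, grey hub 44 mm diameter x 26 mm (grip here), steel boss 31 mm diameter x 8 mm. Bore 25 mm. It sits on the axle with its flange against the plate.
- roller: The flanged roller, about 160 g; origin at the centre of its flange face, axes as roller_mid.
- pocket (a point): Centre of the floor of the large round pocket in the grey parts tray, 66 mm diameter, 6 mm deep; z up. The tray is fixed on the mat, 100 mm (x) x 150 mm (y) x 16 mm high; its centre is 33 mm in +y from here. A smaller 43 mm pocket beside it holds a brass bush.
- bush_c (a point): Bystander: brass bush, 38 mm diameter, 24 mm high, in the tray's small pocket; centre.
- hammer: Bystander: hammer with a blue head lying on the mat, 260 mm long, handle to its -x; origin at mid length.
- bar: Bystander: flat steel bar 30 x 170 x 10 mm on the mat, long in y; origin under its centre.
- forceps: Bystander: steel forceps about 170 mm long on the mat, long in y, 5 mm thick; origin near the pivot.
- tub: Bystander: small open steel tub, 60 mm diameter, 45 mm high; origin under its centre.
- oil: Bystander: white bottle, 44 mm diameter, 120 mm high; origin under its centre.
- weight: Bystander: dark steel slug, 40 mm diameter, 30 mm high; origin under its centre.
There are look-alikes about, which are no part of the job. What is shaped like the roller but orange or pink is not meant. Of the things that look like the pick, the larger one is meant.

How it is judged:
By the outcome, as a careful person would: the job done as asked, in the order asked, and still so for the second after the job is handed in, with the robot touching nothing.
It also fails if it takes over 69 s, if anything falls off the work surface, if the arm or the gripper's body presses on something with over 40 N, if the wrist force passes 120 N, or if a joint passes its speed limit or range.

## Working session

There is one attempt and no reset: what is moved stays moved. The work goes in short steps, Python scripts to look and compute and a shell command to move; the robot and the scene stay as the last step left them, time stands still between calls to the robot, and variables do not carry over. Pictures are saved under pics/ and viewed, at most 10 in all, crops included, and the job is handed in when it is done.

```bash
mkdir -p pics
python3 - <<'E'
from station import bot
import cv2,pickle
o=bot.get_obs();print(o['time'],o['tcp_pos'],o['tcp_rot'],o['grip_width'])
d={}
for n in("side","top","wrist"):
    c=bot.camera(n);d[n]=c
    print(n,c['intrinsics'].tolist() if hasattr(c['intrinsics'],'tolist') else c['intrinsics'],c['rvec'],c['tvec'])
    cv2.imwrite(f'pics/{n}0.png',c['img'][:,:,::-1])
pickle.dump(d,open('c0.pkl','wb'))
import numpy as np
v=np.hstack([cv2.resize(d[n]['img'],(800,600)) for n in("top",)])
cv2.imwrite('pics/top_big.png',v[:,:,::-1])
cv2.imwrite('pics/side_big.png',cv2.resize(d['side']['img'],(800,600),interpolation=cv2.INTER_CUBIC)[:,:,::-1])
E
```

```text
0.0 [ 0.1494621  -0.60617992  0.23046736] [-3.13972482e+00  1.16992156e-04  2.41924095e-01] 0.08548300108451802
side [[360.62232011383077, 0.0, 255.22892383034954], [0.0, 360.62232011383077, 196.39493169887106], [0.0, 0.0, 1.0]] [ 0.77167994 -2.64972937  1.01206949] [0.40234706 0.27978056 0.84133379]
top [[376.6750189102456, 0.0, 256.7376968434391], [0.0, 376.6750189102456, 187.89289210901387], [0.0, 0.0, 1.0]] [ 2.11491272 -2.11153417  0.20204898] [-0.02984927  0.50193287  1.29693205]
wrist [[341.42963780379307, 0.0, 259.9033231203145], [0.0, 341.42963780379307, 192.51819765548368], [0.0, 0.0, 1.0]] [-2.26674043  1.77417821  0.28877534] [-0.6229794  -0.04029833  0.38215344]
```

View pics/top_big.png

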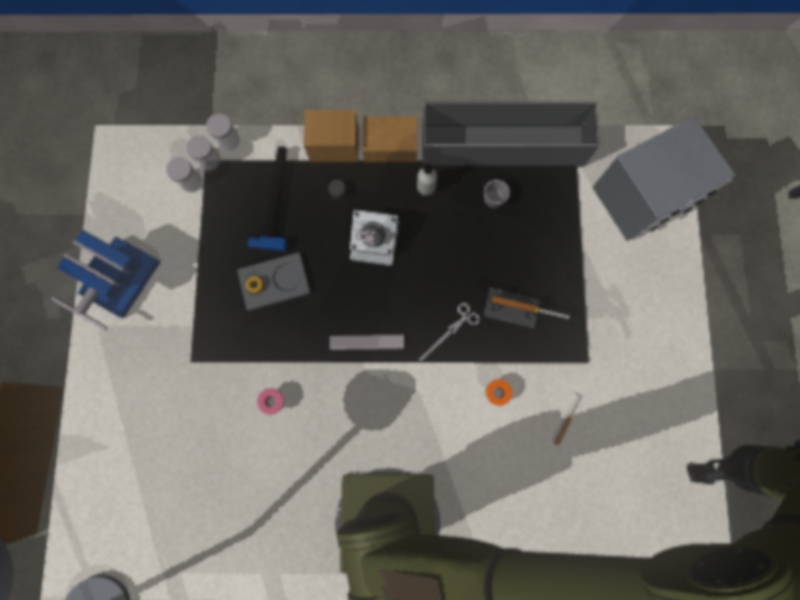

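View pics/side_big.png

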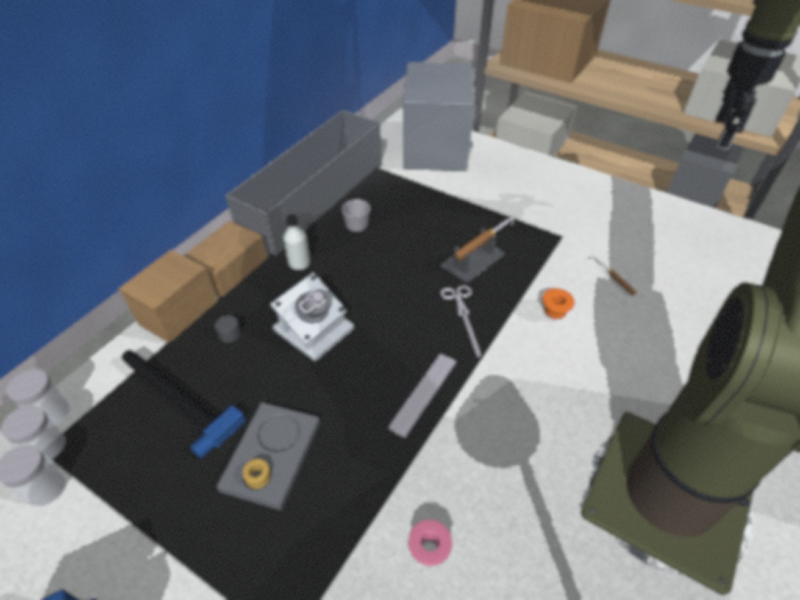

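Top view (800×600): the pick on its stand is at (515,305), with the smaller look-alike pick on the bench at (567,420). The grey roller is on the block at (373,235), and the look-alikes are orange at (499,392) and pink at (270,400). The tray is at (273,281), with its large pocket at (288,275). I choose the pick on the stand and the roller on the block. Next are rough coordinates and a close crop of both.

```bash
cat > h.py <<'E'
import numpy as np,cv2,pickle
from scipy.spatial.transform import Rotation as Ro
def cam(c): return np.array(c['intrinsics'],float),cv2.Rodrigues(np.array(c['rvec'],float))[0],np.array(c['tvec'],float).ravel()
def ray(c,p):
    K,R,t=cam(c); d=R.T@np.linalg.inv(K)@np.array([p[0],p[1],1.]); return -R.T@t,d/np.linalg.norm(d)
def onz(c,p,z):
    o,d=ray(c,p); return o+d*(z-o[2])/d[2]
def proj(c,X):
    K,R,t=cam(c); q=K@(R@np.array(X,float)+t); return q[:2]/q[2]
def tri(cps):
    A=np.zeros((3,3));b=np.zeros(3);L=[ray(c,p) for c,p in cps]
    for o,d in L:
        P=np.eye(3)-np.outer(d,d);A+=P;b+=P@o
    X=np.linalg.solve(A,b); return X,[np.linalg.norm((np.eye(3)-np.outer(d,d))@(X-o)) for o,d in L]
def snap(n,f):
    from station import bot
    c=bot.camera(n);pickle.dump(c,open(f+'.pkl','wb'));return c
def crop(c,x0,y0,x1,y1,f):
    a=c['img'][y0:y1,x0:x1,::-1];s=min(800/a.shape[1],600/a.shape[0])
    cv2.imwrite('pics/'+f+'.png',cv2.resize(a,None,fx=s,fy=s,interpolation=cv2.INTER_CUBIC));print(f,'scale',s)
def totool(yaw,dx): # world shift->tool shift (tool down: R=Rz(yaw)Rx(pi)), mm
    R=Ro.from_euler('xyz',[np.pi,0,yaw]).as_matrix(); return np.round(R.T@np.array(dx)*1000,1)
E
python3 - <<'E'
from h import *
d=pickle.load(open('c0.pkl','rb'));t,s=d['top'],d['side'];k=512/800
for n,p,z in [('pick handle',(515,305),.055),('hook end',(568,317),.055),('block',(373,237),.06),('pocket',(288,275),.02),('bush',(254,284),.035),('mat corner',(588,361),.01),('oil',(427,180),.08),('tub',(496,193),.05)]:
    print(n,onz(t,np.array(p)*k,z).round(3))
for n in d: print(n,ray(d[n],(256,192))[0].round(3))
c=d['wrist']; K,R,tt=cam(c); print('wrist cam in tool', (Ro.from_euler('xyz',[-3.1397,0,.2419]).as_matrix().T@(ray(c,(256,192))[0]-np.array([.14946,-.60618,.23047]))).round(4))
print((Ro.from_euler('xyz',[-3.1397,0,.2419]).as_matrix().T@R.T).round(3))
a=t['img'][110:230,210:400,::-1];b=s['img'][150:240,150:360,::-1]
a=cv2.resize(a,(800,505),interpolation=3);cv2.imwrite('pics/x.png',a)
a=cv2.resize(t['img'][110:225,215:375,::-1],(400,288),interpolation=3);b=cv2.resize(s['img'][130:245,160:345,::-1],(800,300)[:0] or (483,300),interpolation=3)
cv2.imwrite('pics/close.png',np.vstack([cv2.copyMakeBorder(a,0,0,0,83,0),b]))
E
```

```text
pick handle [ 0.475 -0.287  0.055]
hook end [ 0.447 -0.406  0.055]
block [0.634 0.036 0.06 ]
pocket [0.553 0.238 0.02 ]
bush [0.527 0.314 0.035]
mat corner [ 0.352 -0.459  0.01 ]
oil [ 0.765 -0.089  0.08 ]
tub [ 0.745 -0.253  0.05 ]
side [0.148 0.513 0.814]
top [ 0.236 -0.04   1.37 ]
wrist [ 0.229 -0.586  0.374]
wrist cam in tool [ 0.0817 -0.0005 -0.1431]
[[ 0.    -0.95  -0.313]
 [ 1.     0.001 -0.001]
 [ 0.001 -0.313  0.95 ]]
```

View pics/close.png

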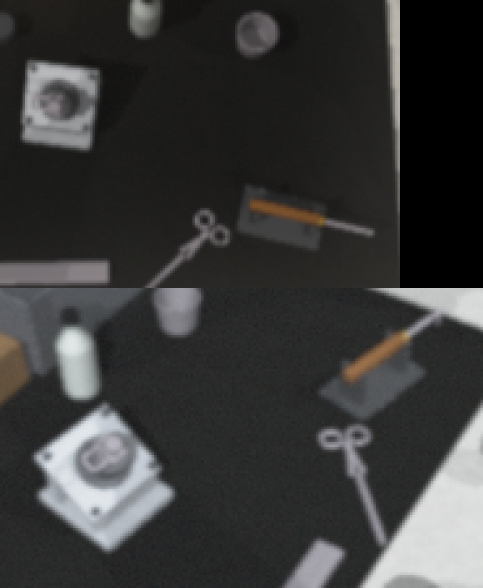

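The crop confirms it: the larger pick lies in the notched stand with its hook to the lower right, and the grey roller with the wire clip sits on the white block. The tilted face points toward the robot. I'll move over the pick for a close look.

```bash
python3 -m creep '[[0,0,-10,-0.137,1],[0,0,-10,-0.137,1],[0,0,-10,-0.137,1],[0,0,-10,-0.137,1],[0,0,0,-0.137,1],[0,0,0,-0.137,1],[0,0,0,-0.137,1],[0,0,0,-0.137,1]]' && python3 -m creep '[[35,24,0,0,1],[35,24,0,0,1],[35,24,0,0,1],[35,24,0,0,1],[35,24,0,0,1],[35,24,0,0,1],[35,24,0,0,1],[35,24,0,0,1],[35,24,0,0,1],[35,24,0,0,1],[0,0,0,0,1],[0,0,0,0,1]]'
python3 - <<'E'
from h import *
c=snap('wrist','w1');crop(c,0,0,512,384,'w1')
E
```

```text
time: 0.95
tcp_pos: [0.1494, -0.6066, 0.271]
tcp_rot: [-3.141, -0.001, 1.343]
force: [-0.2, 0.2, 0.2]
grip_width: 0.0854
grip_force: 0.0
time: 2.15
tcp_pos: [0.4645, -0.3206, 0.271]
tcp_rot: [-3.141, -0.0, 1.341]
force: [-0.5, -0.8, 0.8]
grip_width: 0.0851
grip_force: 0.0
w1 scale 1.5625
```

View pics/w1.png

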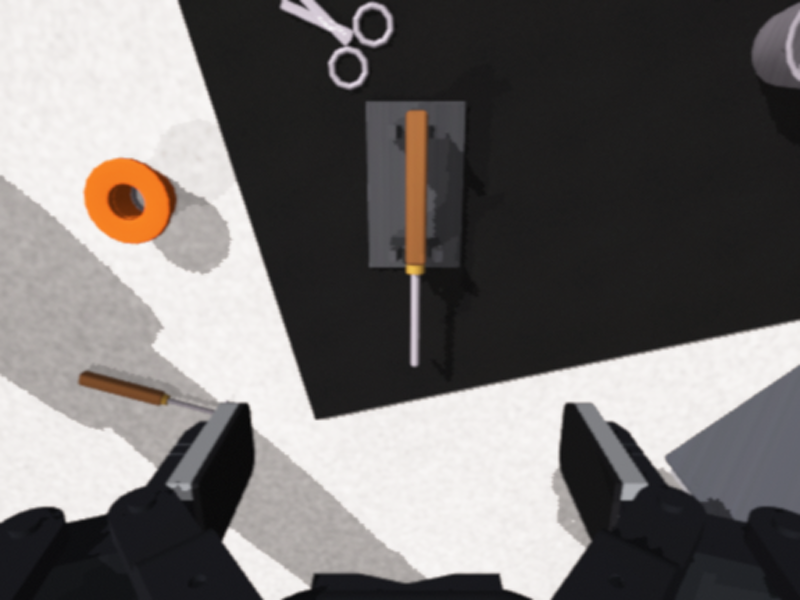

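Close view: the handle spans (406–428, 110–265) and the hook tip is at (415,364). The tool is almost aligned with the pick. Next I measure the handle and look at the block.

```bash
python3 -m creep '[[44.5,10.5,0,0,1],[44.5,10.5,0,0,1],[44.5,10.5,0,0,1],[44.5,10.5,0,0,1],[44.5,10.5,0,0,1],[44.5,10.5,0,0,1],[44.5,10.5,0,0,1],[44.5,10.5,0,0,1],[0,0,0,0,1],[0,0,0,0,1]]'
python3 - <<'E'
from h import *
c=pickle.load(open('w1.pkl','rb'))
hsv=cv2.cvtColor(c['img'],cv2.COLOR_RGB2HSV)
m=cv2.inRange(hsv,(5,120,80),(20,255,255));n,l,st,ce=cv2.connectedComponentsWithStats(m)
for i in range(1,n):
    if st[i,4]>100:
        r=cv2.minAreaRect(np.argwhere(l==i)[:,::-1].astype(np.float32));b=cv2.boxPoints(r)
        W=np.array([onz(c,p,.063) for p in b]);e=W[1]-W[0],W[2]-W[1];L=max(e,key=np.linalg.norm)
        print(st[i],r,W.mean(0).round(4),[np.linalg.norm(q).round(4) for q in e],'dir',np.arctan2(L[1],L[0]).round(4))
g=c['img'][232-5:232+10,240:290].astype(int).sum(2)
tip=(415/1.5625,364/1.5625);print('shank end top',onz(c,tip,.058).round(4), 'shank mid',onz(c,(415/1.5625,310/1.5625),.058).round(4))
c=snap('wrist','w2');crop(c,100,40,420,280,'w2')
E
```

```text
time: 3.2
tcp_pos: [0.6277, 0.0044, 0.2708]
tcp_rot: [-3.141, 0.001, 1.338]
force: [0.4, -0.2, 0.7]
grip_width: 0.0853
grip_force: 0.0
[ 259   71   15  105 1369] ((266.0, 123.0), (104.0, 14.0), 90.0) [ 0.4798 -0.2853  0.063 ] [np.float64(0.0136), np.float64(0.1043)] dir -1.7887
[  54  101   59   55 2375] ((81.5, 128.0), (59.07557678222656, 51.03241729736328), 33.690067291259766) [ 0.2959 -0.2456  0.063 ] [np.float64(0.0552), np.float64(0.0547)] dir 0.6257
[ 51 239  57  20 367] ((78.61764526367188, 249.02944946289062), (57.48093795776367, 7.033533096313477), 14.03624439239502) [ 0.2399 -0.3729  0.063 ] [np.float64(0.0093), np.float64(0.0633)] dir -0.5124
shank end top [ 0.4523 -0.4042  0.058 ] shank mid [ 0.4616 -0.3634  0.058 ]
w2 scale 2.5
```

View pics/w2.png

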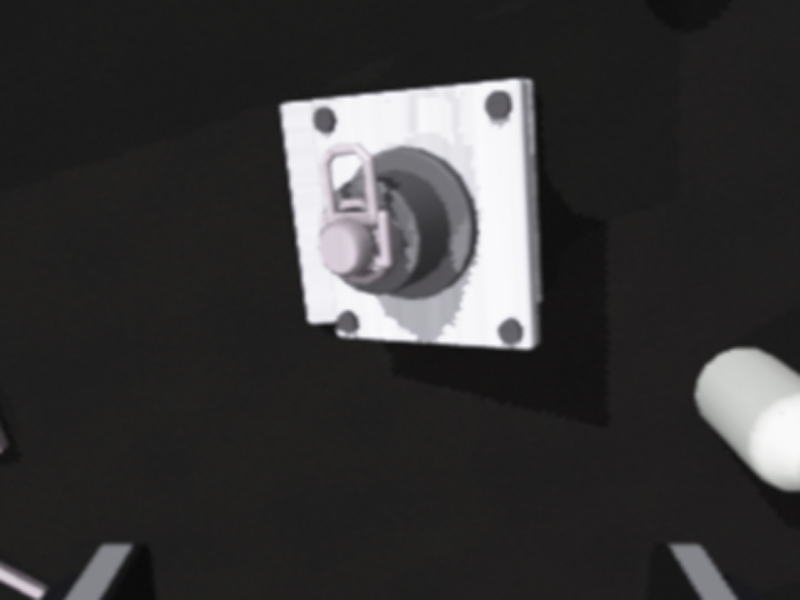

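The wrist view shows the plate corners at (280,103), (528,80), (537,348) and (308,322). The axle head is at (343,247), and the clip loop points up in the image (world +y, level) with its opening around (350,180). A second view from lower down and nearer the robot will let me triangulate.

```bash
python3 -m creep '[[0,-40,20,0,1],[0,-40,20,0,1],[0,0,10,0,1],[0,0,0,0,1],[0,0,0,0,1]]'
python3 - <<'E'
from h import *
c=pickle.load(open('w2.pkl','rb'));f=lambda p:np.array(p)/2.5+[100,40]
hi=[onz(c,f(p),.095) for p in [(528,80),(533,347)]];lo=[onz(c,f(p),.049) for p in [(280,103),(308,322)]]
print('hi',np.round(hi,4),'lo',np.round(lo,4))
c=snap('wrist','w3');crop(c,200,40,500,265,'w3')
E
```

```text
time: 3.75
tcp_pos: [0.5515, 0.0216, 0.2219]
tcp_rot: [3.139, 0.0, 1.334]
force: [0.4, 0.6, 1.1]
grip_width: 0.085
grip_force: 0.0
hi [[ 0.6926  0.0797  0.095 ]
 [ 0.6764 -0.0169  0.095 ]] lo [[0.5994 0.0937 0.049 ]
 [0.5864 0.0026 0.049 ]]
w3 scale 2.6666666666666665
```

View pics/w3.png

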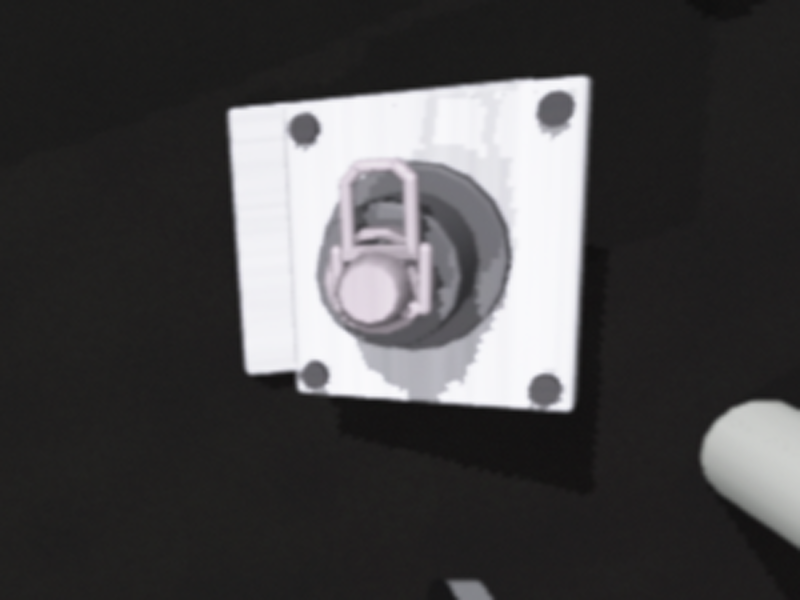

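Second view (800 px crop): plate high edge (589,77)–(574,410), low edge (288,103)–(298,390), head end centre ≈(370,290), loop far bar ≈(380,164), and loop side wires at x≈347 and 411. Now to fit the block pose and triangulate the clip.

Run:
```python
from h import *
from scipy.optimize import least_squares
A=pickle.load(open('w2.pkl','rb'));B=pickle.load(open('w3.pkl','rb'))
fa=lambda p:np.array(p)/2.5+[100,40];fb=lambda p:np.array(p)/(8/3)+[200,40]
# triangulate
for n,p,q in [('hi+',(528,80),(589,77)),('hi-',(533,347),(574,410)),('head',(341,249),(369,291)),('farbar',(347,149),(381,163)),('bolt',(497,105),(556,108)),('boltL',(324,119),(305,128)),('bolt-',(510,331),(545,390)),('boltL-',(347,322),(315,375))]:
    X,e=tri([(A,fa(p)),(B,fb(q))]);print(n,X.round(4),np.round(e,4))
for n,q in [('lo+',(288,103)),('lo-',(298,390))]: print(n,onz(B,fb(q),.049).round(4))
for n,q in [('base+',(228,110)),('base-',(245,373))]: print(n,onz(B,fb(q),.049-.01).round(4))
```

```text
hi+ [0.6938 0.0796 0.0861] [0.0001 0.0001]
hi- [ 0.6763 -0.0169  0.0955] [0.0001 0.0001]
head [0.616  0.0406 0.1183] [0.0001 0.0001]
farbar [0.626  0.0726 0.1119] [0.0003 0.0003]
bolt [0.6804 0.0741 0.0942] [0.0001 0.0001]
boltL [0.6159 0.0834 0.0567] [0.0001 0.0001]
bolt- [ 0.669  -0.0092  0.0931] [0.0001 0.0001]
boltL- [6.039e-01 3.000e-04 5.590e-02] [0. 0.]
lo+ [0.613 0.092 0.049]
lo- [ 0.5976 -0.006   0.049 ]
base+ [0.594  0.0943 0.039 ]
base- [0.5805 0.0017 0.039 ]
```

Triangulation agrees with the model: groove ≈(0.6225,0.0404,0.111), eye ≈(0.6257,0.0620,0.1113), clip y angle ≈1.42 rad and level. The pick is at (0.4798,-0.2855) with its y angle ≈1.345. Going to the pick now.

```bash
python3 -m creep '[[-39.4,0,15,-0.011,1],[-39.4,0,15,0,1],[-39.4,0,15,0,1],[-39.4,0,15,0,1],[-39.4,0,15,0,1],[-39.4,0,15,0,1],[-39.4,0,15,0,1],[-39.4,0,15,0,1],[0,0,0,0,1],[0,0,0,0,1],[0,0,0,0,1]]'
python3 - <<'E'
from h import *
from station import bot
o=bot.get_obs();print(o['tcp_pos'],o['tcp_rot'],o['joint_positions'])
print(totool(o['tcp_rot'][2],np.array([.4798,-.2855,.037])-o['tcp_pos']))
E
```

```text
time: 4.9
tcp_pos: [0.4819, -0.2832, 0.102]
tcp_rot: [3.139, -0.001, 1.349]
force: [-0.3, 0.6, 0.2]
grip_width: 0.0855
grip_force: 0.0
[ 0.48194118 -0.28317014  0.10204113] [ 3.13894243e+00 -6.02907058e-04  1.34940507e+00] [ 0.68553353  0.8148794  -0.40265328  1.86928357  0.5565014   0.56790309
 -0.30237647]
[-2.7 -1.6 65. ]
```

```bash
python3 -m creep '[[-2.7,-1.6,16,0,1],[0,0,16,0,1],[0,0,16,0,1],[0,0,17,0,1],[0,0,0,0,1],[0,0,0,0,0],[0,0,0,0,0],[0,0,0,0,0],[0,0,0,0,0],[0,0,0,0,0],[0,0,0,0,0],[0,0,0,0,0]]'; python3 -m creep '[[0,0,0,0,0],[0,0,0,0,0],[0,0,0,0,0]]'
```

```text
time: 6.1
tcp_pos: [0.4784, -0.2861, 0.0369]
tcp_rot: [3.141, 0.0, 1.348]
force: [-0.3, -0.0, 6.4]
grip_width: 0.0127
grip_force: 58.7
time: 6.4
tcp_pos: [0.4784, -0.2862, 0.0369]
tcp_rot: [3.141, 0.0, 1.348]
force: [-0.6, 0.6, 5.8]
grip_width: 0.013
grip_force: 58.7
```

```bash
python3 -m creep '[[0,0,-10,0,0],[0,0,-15,0,0],[0,0,-20,0,0],[0,0,-30,0,0],[0,0,-30,0,0],[0,0,-30,0,0],[0,0,-28,0,0],[0,0,0,0,0]]'
python3 - <<'E'
from h import *
from station import bot
c=pickle.load(open('w1.pkl','rb'));g=c['img'].astype(int).min(2)
P=[]
for r in range(180,232,4):
    row=np.clip(g[r,255:276]-70,0,None);P.append(((row*np.arange(255,276)).sum()/row.sum(),r))
W=np.array([onz(c,p,.055) for p in P]);k=np.polyfit(W[:,1],W[:,0],1);print('shank yaw',np.arctan2(1,k[0]).round(4),'res',np.abs(W[:,0]-np.polyval(k,W[:,1])).max().round(4))
col=g[222:245,264:268].mean(1).round();print(col)
r=np.interp(-100,-col[6:],np.arange(228,245));e=onz(c,(P[-1][0],r),.055)
e[0]=np.polyval(k,e[1]);print('end',r,e.round(4))
t=np.array([.4784,-.2862]);psi=1.348;x=np.array([np.cos(psi),np.sin(psi)]);y=np.array([x[1],-x[0]]);print('end in tool xy',((e[:2]-t)@x*1e3).round(1),((e[:2]-t)@y*1e3).round(1))
d=snap('side','s1')
o=bot.get_obs();print(o['tcp_pos'],o['tcp_rot'],o['grip_width'],o['force'])
T=o['tcp_pos'];psi=o['tcp_rot'][2];X=T+np.array([-.124*np.cos(psi),-.124*np.sin(psi),.018]);p=proj(d,X).astype(int);print(p)
crop(d,p[0]-50,p[1]-40,p[0]+50,p[1]+35,'s1')
E
```

```text
time: 7.2
tcp_pos: [0.4803, -0.2866, 0.2033]
tcp_rot: [3.134, 0.001, 1.349]
force: [0.9, 0.7, -0.5]
grip_width: 0.0132
grip_force: 58.6
shank yaw 1.3389 res 0.0
[168. 167. 168. 167. 167. 167. 166. 166. 166. 166. 163. 146.  94.  44.
  29.  29.  28.  28.  28.  28.  28.  28.  28.]
end 233.8846153846154 [ 0.4505 -0.4064  0.055 ]
end in tool xy -123.4 -0.6
[ 0.47899308 -0.28626785  0.20124722] [3.13786223e+00 9.24244954e-04 1.34867592e+00] 0.013203870666361571 [-0.45686875 -0.75652564 -1.10213808]
[336  94]
s1 scale 8.0
```

View pics/s1.png

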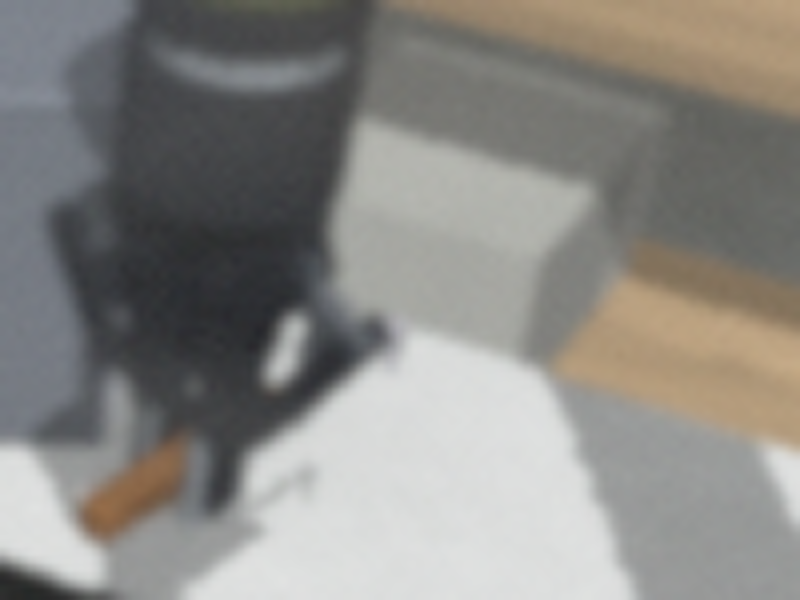

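The pick is held firmly and level. Now a hover above the clip.

```bash
python3 -m creep '[[44.9,5.2,0,0,0],[44.9,5.2,0,0,0],[44.9,5.2,0,0,0],[44.9,5.2,0,0,0],[44.9,5.2,0,0,0],[44.9,5.2,0,0,0],[44.9,5.2,0,0,0],[44.9,5.2,0,0,0],[44.9,5.2,0,0,0],[44.9,5.2,0,0,0],[44.9,5.2,0,0,0],[0,0,0,-0.072,0]]'; python3 -m creep '[[0,0,20,0,0],[0,0,20,0,0],[0,0,16,0,0],[0,0,0,0,0],[0,0,0,0,0]]'
python3 - <<'E'
from h import *
from station import bot
o=bot.get_obs();T=o['tcp_pos'];psi=o['tcp_rot'][2];print(T,o['tcp_rot'],o['force'])
print(totool(psi,np.array([.6441,.1829,.1075])-T))
d=snap('side','s2');t=snap('top','t2')
X=T+np.array([-.1213*np.cos(psi),-.1213*np.sin(psi),-.004]);
for c,n in((d,'s2'),(t,'t2')):
    print(n,'tip',proj(c,X).round(1),'hooktop',proj(c,X+[0,0,.022]).round(1),'eye',proj(c,[.6257,.062,.1113]).round(1),'bar',proj(c,[.627,.0728,.1113]).round(1))
p=proj(d,X).astype(int);q=proj(t,X).astype(int)
print(p,q)
I=np.hstack([cv2.resize(c['img'][r[1]-25:r[1]+25,r[0]-25:r[0]+25,::-1],(400,400),interpolation=3) for c,r in((d,p),(t,q))]);cv2.imwrite('pics/st2.png',I)
E
```

```text
time: 8.45
tcp_pos: [0.6414, 0.1937, 0.198]
tcp_rot: [-3.139, -0.007, 1.432]
force: [-1.1, 1.1, -0.8]
grip_width: 0.0133
grip_force: 58.7
time: 8.95
tcp_pos: [0.6424, 0.1832, 0.1428]
tcp_rot: [-3.141, 0.0, 1.421]
force: [0.8, 1.2, -1.0]
grip_width: 0.0129
grip_force: 58.7
[0.6423632  0.18315161 0.14279806] [-3.14056265e+00  4.96966959e-04  1.42082476e+00] [ 0.78449582  1.15525952 -0.99183523]
[ 0.   1.8 35.3]
s2 tip [193.7 187.7] hooktop [192.5 181.7] eye [194.9 194.4] bar [191.9 196.7]
t2 tip [229.6 147.6] hooktop [229.  145.6] eye [230.5 149.6] bar [227.4 149.2]
[193 187] [229 147]
```

View pics/st2.png

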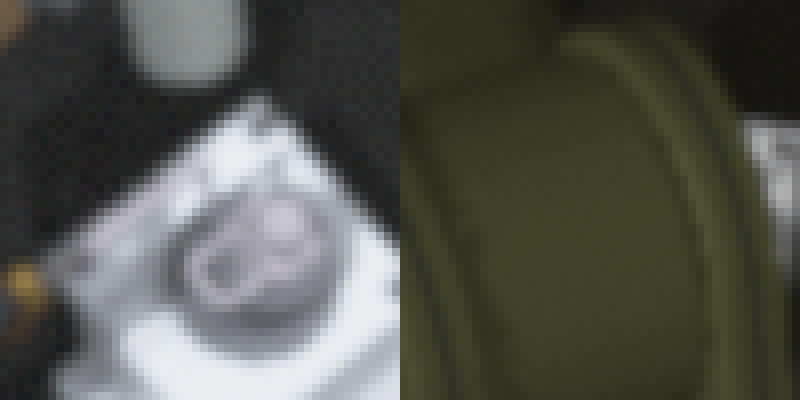

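Side view: the loop's dark opening is at about (195.5,195.5), where (194.9,194.4) was predicted, and the shank end is seen about 1.5 px from its predicted position. Lowering with force checks.

```bash
python3 -m creep '[[0,1.8,8,0,0],[0,0,8,0,0],[0,0,6,0,0],[0,0,0,0,0],[0,0,0,0,0]]'; python3 -m creep '[[0,0,2,0,0],[0,0,2,0,0],[0,0,0,0,0]]';python3 -m creep '[[0,0,2,0,0],[0,0,2,0,0],[0,0,0,0,0]]'
```

```text
time: 9.55
tcp_pos: [0.6443, 0.183, 0.121]
tcp_rot: [-3.141, 0.0, 1.421]
force: [-0.1, -0.6, -0.9]
grip_width: 0.0129
grip_force: 58.7
time: 9.85
tcp_pos: [0.6443, 0.1829, 0.1171]
tcp_rot: [-3.141, 0.0, 1.421]
force: [-0.2, -0.6, -0.7]
grip_width: 0.0132
grip_force: 58.7
time: 10.15
tcp_pos: [0.6442, 0.1829, 0.1129]
tcp_rot: [-3.141, 0.0, 1.421]
force: [0.7, 0.1, -1.6]
grip_width: 0.0128
grip_force: 58.7
```

```bash
python3 -m creep '[[0,0,2,0,0],[0,0,2,0,0],[0,0,1.4,0,0],[0,0,0,0,0]]'; python3 -m creep '[[1.5,0,0,0,0],[1.5,0,0,0,0],[1.5,0,0,0,0],[1.5,0,0,0,0],[0,0,0,0,0]]'
python3 - <<'E'
from h import *
d=snap('side','s3');crop(d,165,160,225,205,'s3')
E
```

```text
time: 10.55
tcp_pos: [0.6442, 0.1829, 0.1076]
tcp_rot: [-3.141, 0.0, 1.421]
force: [-0.6, -0.4, -1.1]
grip_width: 0.0129
grip_force: 58.7
time: 11.05
tcp_pos: [0.645, 0.1882, 0.1076]
tcp_rot: [-3.141, 0.002, 1.421]
force: [-0.8, -2.2, -1.3]
grip_width: 0.0132
grip_force: 58.7
s3 scale 13.333333333333334
```

View pics/s3.png

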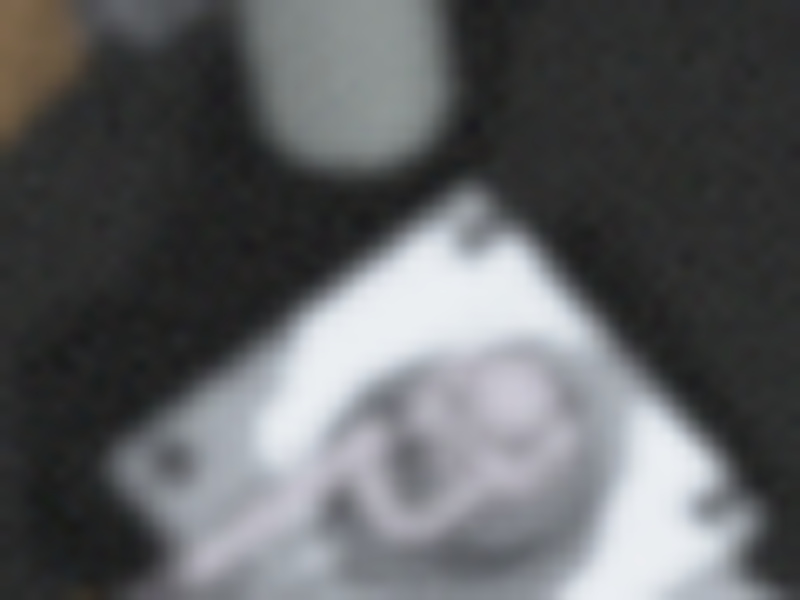

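The shank end is over the loop at (365,435), with the far bar right beside it, and the first contact force (−2 N in y) has appeared. Pulling gently along +y.

```bash
python3 -m creep '[[1.2,0,0,0,0],[1.2,0,0,0,0],[0,0,0,0,0]]';python3 -m creep '[[1.2,0,0,0,0],[1.2,0,0,0,0],[0,0,0,0,0]]'
```

```text
time: 11.4
tcp_pos: [0.6453, 0.1897, 0.1074]
tcp_rot: [-3.141, 0.003, 1.42]
force: [-1.6, -5.0, -1.1]
grip_width: 0.013
grip_force: 58.6
time: 11.7
tcp_pos: [0.6457, 0.1915, 0.1073]
tcp_rot: [-3.141, 0.004, 1.42]
force: [-1.5, -5.4, -1.2]
grip_width: 0.0131
grip_force: 58.6
```

```bash
python3 -m creep '[[1.5,0,0,0,0],[1.5,0,0,0,0],[0,0,0,0,0]]';python3 -m creep '[[1.5,0,0,0,0],[1.5,0,0,0,0],[0,0,0,0,0]]'
```

```text
time: 12.0
tcp_pos: [0.6466, 0.1968, 0.1078]
tcp_rot: [3.141, -0.0, 1.421]
force: [-0.4, -0.5, -1.0]
grip_width: 0.0128
grip_force: 58.7
time: 12.3
tcp_pos: [0.6472, 0.2016, 0.1083]
tcp_rot: [3.141, -0.003, 1.422]
force: [0.0, 0.2, -1.3]
grip_width: 0.0129
grip_force: 58.7
```

The force dropped to zero after about 5 mm of pull, so either the clip snapped off or the hook slipped. I'll back off and check numerically in the side image.

```bash
python3 -m creep '[[10,0,0,0,0],[15,0,0,0,0],[15,0,0,0,0],[0,0,0,0,0],[0,0,0,0,0]]'
python3 - <<'E'
from h import *
a=pickle.load(open('s2.pkl','rb'));b=snap('side','s4')
print('eye',proj(a,[.6257,.062,.1113]),'bar',proj(a,[.627,.0728,.1113]))
for c in(a,b):
    g=cv2.cvtColor(c['img'],cv2.COLOR_RGB2GRAY)[184:204,186:212]
    print('\n'.join(''.join(' .:-=+*#%@'[min(9,v//26)] for v in r) for r in g));print()
d=cv2.GaussianBlur(cv2.absdiff(a['img'],b['img']),(3,3),0).max(2)>30
n,l,s,ce=cv2.connectedComponentsWithStats(d.astype(np.uint8))
for i in range(1,n):
    if s[i,4]>8: print(s[i],ce[i].round())
E
```

```text
time: 12.8
tcp_pos: [0.6526, 0.2404, 0.1077]
tcp_rot: [-3.141, 0.0, 1.423]
force: [-0.4, 0.5, -1.9]
grip_width: 0.013
grip_force: 58.7
eye [194.86508722 194.35965574] bar [191.86775906 196.74613045]
-+*#####%%%%######%%%%#+-:
+*###%%##%%#*###**###%#*=-
*###%%%#***+**#*******#*+=
####%%%*++++****###******+
***#%%*+++++***####**+****
***##*===++****#####*++***
****+====+*****#####*++***
***+====+*******###***++**
**+=-==+***+***********+**
++=--=+**++++*********++**
++=--+**+==++*********++*#
++=--+*+===++***##**++++*#
+==--+*+===++******+++++*#
+==--=**+=++***+++++++++*%
++=--=+***+***+++++++==+#%
++=====+****++==+======*#%
***++==++++===========+*%%
####*+======------===+*#%@
%%%%#++======----===++*%%@
%%%%%*++==========+++*%%@@

+#%%@@@@@@@@@@%%%%%%%%#+-:
#%%@@@@@@@%%%%%%#####%#*+-
%@@@@@@@%%%###*******##*+=
@@@@@@%%#*******###******+
@@@@@%#*++++***#####*+****
@@@@%#*+==++***#####*++***
@@@%#*+===+++**#####*++***
@@%%*+=====++***###*+++**#
@%%#+=====+++******+=++**#
%%#*+=====+++++++++==+++*#
%%#+===-==++++++++===+++*#
%%#+======++++++++=+++++*#
%%#+===-==++++*+++++++++*#
%%#+=====
[... 758 characters left out ...]
 20 269] [282. 119.]
[404 111  42  31 279] [422. 122.]
[464 114  17  23 263] [472. 123.]
[453 121  48  53 384] [471. 145.]
[480 125   7  12  52] [483. 131.]
[224 128  10  10  63] [228. 132.]
[481 140  31  33 382] [498. 153.]
[122 158   5   5  15] [124. 160.]
[190 160   7  13  76] [193. 166.]
[343 173  36  31 165] [358. 186.]
[127 179   5   5  19] [129. 181.]
[155 182  49  37 624] [176. 198.]
[202 192   6   5  14] [205. 194.]
[134 209  23  22 313] [146. 220.]
[177 211   7   5  28] [180. 213.]
[196 223  19  14 152] [206. 231.]
[459 222  15   8  40] [466. 225.]
[116 228  25  24 257] [128. 241.]
[447 231  31  39 172] [459. 247.]
[478 238  17   6  25] [486. 240.]
[470 249   3   6   9] [471. 251.]
```

The loop is gone from the side image, so the clip is off. I'll take the pick back to its stand.

```bash
python3 -m creep '[[0,0,-15,0,0],[0,0,-25,0,0],[0,0,-25,0,0],[0,0,-30,0.075,0],[0,0,0,0,0]]'; python3 -m creep '[[-46,-4.4,0,0,0],[-46,-4.4,0,0,0],[-46,-4.4,0,0,0],[-46,-4.4,0,0,0],[-46,-4.4,0,0,0],[-46,-4.4,0,0,0],[-46,-4.4,0,0,0],[-46,-4.4,0,0,0],[-46,-4.4,0,0,0],[-46,-4.4,0,0,0],[-46,-4.4,0,0,0],[-46,-4.4,0,0,0]]'; python3 -m creep '[[0,0,30,0,0],[0,0,30,0,0],[0,0,20,0,0],[0,0,0,0,0],[0,0,0,0,0]]';python3 - <<'E'
from h import *
from station import bot
o=bot.get_obs();T=o['tcp_pos'];psi=o['tcp_rot'][2];print(T,o['tcp_rot'],o['force'])
print(totool(psi,np.array([.4784,-.2862,.0372])-T))
E
```

```text
time: 13.35
tcp_pos: [0.656, 0.24, 0.2091]
tcp_rot: [3.133, -0.006, 1.343]
force: [0.8, 0.1, -0.1]
grip_width: 0.013
grip_force: 58.8
time: 14.55
tcp_pos: [0.4769, -0.2894, 0.2032]
tcp_rot: [3.142, 0.001, 1.346]
force: [1.9, 0.7, -1.1]
grip_width: 0.0129
grip_force: 58.8
time: 15.05
tcp_pos: [0.4783, -0.2874, 0.1234]
tcp_rot: [3.142, 0.0, 1.346]
force: [-0.7, -1.1, -1.5]
grip_width: 0.0128
grip_force: 58.8
[ 0.47827884 -0.28735468  0.12335237] [3.14154897e+00 2.12427410e-04 1.34592413e+00] [-0.70682102 -1.13573903 -1.48546737]
[ 1.2 -0.1 86.2]
```

```bash
python3 -m creep '[[1.2,0,15,-0.002,0],[0,0,20,0,0],[0,0,20,0,0],[0,0,14,0,0],[0,0,5,0,0],[0,0,5,0,0],[0,0,3,0,0],[0,0,3,0,0],[0,0,0,0,0]]'; python3 -m creep '[[0,0,1,0,0],[0,0,0,0,0],[0,0,0,0,0]]'
```

```text
time: 15.95
tcp_pos: [0.4786, -0.2861, 0.038]
tcp_rot: [3.141, 0.0, 1.348]
force: [0.4, -0.3, -0.5]
grip_width: 0.0131
grip_force: 58.8
time: 16.25
tcp_pos: [0.4787, -0.286, 0.0371]
tcp_rot: [3.141, 0.0, 1.348]
force: [-0.1, 0.2, -0.5]
grip_width: 0.0129
grip_force: 58.8
```

```bash
python3 -m creep '[[0,0,0.5,0,0],[0,0,0,0,0.5],[0,0,0,0,1],[0,0,0,0,1],[0,0,0,0,1],[0,0,0,0,1],[0,0,-20,0,1],[0,0,-40,0,1],[0,0,-40,0,1],[-12,-11,-45,0,1],[-12,-11,-45,0,1],[-12,11,-45,0,1]]'; python3 -m creep '[[0,0,0,0,1],[0,0,0,0,1]]'
python3 - <<'E'
from h import *
c=snap('wrist','w4')
for c in(pickle.load(open('w1.pkl','rb')),c):
    m=cv2.inRange(cv2.cvtColor(c['img'],cv2.COLOR_RGB2HSV),(5,120,80),(20,255,255));n,l,st,ce=cv2.connectedComponentsWithStats(m)
    i=[i for i in range(1,n) if st[i,4]>800 and st[i,3]>1.5*st[i,2]]
    for i in i:
        p=np.argwhere(l==i)[:,::-1].astype(np.float32);W=np.array([onz(c,q,.063) for q in p])[:,:2];M=W.mean(0);u=np.linalg.svd(W-M,full_matrices=False)[2][0];s=(W-M)@u
        print(st[i],M.round(4),np.arctan(u[1]/u[0]).round(4),np.ptp(s).round(4))
E
```

```text
time: 17.45
tcp_pos: [0.4563, -0.3186, 0.2729]
tcp_rot: [-3.137, 0.001, 1.347]
force: [1.6, -0.8, -0.3]
grip_width: 0.0855
grip_force: 0.0
time: 17.65
tcp_pos: [0.4601, -0.3191, 0.2722]
tcp_rot: [3.14, 0.001, 1.347]
force: [-1.2, 0.6, -0.8]
grip_width: 0.0855
grip_force: 0.0
[ 259   71   15  105 1369] [ 0.4804 -0.282 ] 1.3367 0.1044
[ 263   71   15  105 1359] [ 0.4801 -0.2816] 1.3417 0.1047
```

The pick lies back within 0.5 mm of where it was. Now I turn the hand for the roller and look at the tray on the way, measuring numerically.

```bash
python3 -m creep '[[0,0,0,0.15,1],[0,0,0,0.15,1],[0,0,0,0.15,1],[0,0,0,0.15,1],[0,0,0,0.15,1],[0,0,0,0.15,1],[0,0,0,0.15,1],[0,0,0,0.15,1],[0,0,0,0.15,1],[0,0,0,0.147,1],[0,0,0,0,1]]'; python3 -m creep '[[1.6,-47,0,0,1],[1.6,-47,0,0,1],[1.6,-47,0,0,1],[1.6,-47,0,0,1],[1.6,-47,0,0,1],[1.6,-47,0,0,1],[1.6,-47,0,0,1],[1.6,-47,0,0,1],[1.6,-47,0,0,1],[1.6,-47,0,0,1],[1.6,-47,0,0,1],[1.6,-47,0,0,1]]';python3 -m creep '[[0,0,0,0,1],[0,0,0,0,1]]'
python3 - <<'E'
from h import *
from station import bot
print(bot.get_obs()['joint_positions'].round(2) if hasattr(bot.get_obs()['joint_positions'],'round') else bot.get_obs()['joint_positions'])
c=snap('wrist','w5');g=cv2.cvtColor(c['img'],cv2.COLOR_RGB2GRAY)
print('pocket at',proj(c,[.553,.238,.026]),'bush',proj(c,[.527,.314,.04]))
m=cv2.inRange(cv2.cvtColor(c['img'],cv2.COLOR_RGB2HSV),(15,120,80),(35,255,255));n,l,st,ce=cv2.connectedComponentsWithStats(m)
for i in range(1,n):
    if st[i,4]>100: print('brass',st[i],ce[i].round(1),onz(c,ce[i],.044).round(4))
h=cv2.HoughCircles(cv2.GaussianBlur(cv2.resize(g,None,fx=2,fy=2),(5,5),0),cv2.HOUGH_GRADIENT,1.5,30,param1=60,param2=30,minRadius=40,maxRadius=80)
for q in (h[0][:6] if h is not None else []): print(q/2,onz(c,q[:2]/2,.026).round(4))
E
```

```text
time: 18.8
tcp_pos: [0.4589, -0.3174, 0.2695]
tcp_rot: [-3.141, 0.004, -0.149]
force: [-0.8, -0.4, 0.2]
grip_width: 0.0854
grip_force: 0.0
time: 20.0
tcp_pos: [0.5618, 0.2379, 0.27]
tcp_rot: [3.14, 0.002, -0.145]
force: [0.8, 0.4, 0.5]
grip_width: 0.0852
grip_force: 0.0
time: 20.2
tcp_pos: [0.5614, 0.2376, 0.2697]
tcp_rot: [3.14, 0.003, -0.143]
force: [0.7, -0.7, 0.2]
grip_width: 0.0856
grip_force: 0.0
[-0.41  0.62 -0.12  1.57  0.08  0.96 -2.27]
pocket at [261.5357688  160.79970154] bush [199.47461455 194.5767246 ]
brass [183 174  34  36 827] [199.9 191.8] [0.5314 0.3119 0.044 ]
[258.375 163.875  28.325] [0.5499 0.2421 0.026 ]
[475.875  55.125  37.1  ] [ 0.6335 -0.0012  0.026 ]
[460.125  59.625  29.675] [0.6314 0.015  0.026 ]
[493.125  88.125  32.075] [ 0.597  -0.0216  0.026 ]
[447.375  43.875  37.925] [0.6488 0.0288 0.026 ]
[466.875  40.875  24.725] [0.6489 0.0088 0.026 ]
```

Run:
```python
from h import *
c=pickle.load(open('w5.pkl','rb'));g=cv2.cvtColor(c['img'],cv2.COLOR_RGB2GRAY)
# tray mask
m=(cv2.inRange(g,65,150));m[300:]=0
m=cv2.morphologyEx(m,cv2.MORPH_OPEN,np.ones((3,3)));n,l,st,ce=cv2.connectedComponentsWithStats(m)
i=l[200,262] or l[163,258];print(st[i],'gray',g[163,258],g[200,262])
ct=max(cv2.findContours((l==i).astype(np.uint8),0,1)[0],key=cv2.contourArea);W=np.array([onz(c,p[0],.026)[:2] for p in ct]).astype(np.float32)
r=cv2.minAreaRect(W*1000);print('tray rect mm',np.round(r[0],1),np.round(r[1],1),r[2])
# radial edge of the pocket in world at z=.026 about hough centre
C=np.array([.5499,.2421]);pts=[]
gg=cv2.GaussianBlur(g,(3,3),0).astype(np.float32)
for a in np.linspace(0,2*np.pi,72,endpoint=False):
    R=np.arange(.026,.040,.0005);px=np.array([proj(c,[C[0]+q*np.cos(a),C[1]+q*np.sin(a),.026]) for q in R]).astype(np.float32)
    v=cv2.remap(gg,px[:,0].reshape(1,-1),px[:,1].reshape(1,-1),1)[0];d=np.abs(np.gradient(v));k=d.argmax()
    if d[k]>.8: pts.append(C+R[k]*np.array([np.cos(a),np.sin(a)]))
P=np.array(pts)
for _ in range(4):
    A=np.c_[2*P,np.ones(len(P))];s=np.linalg.lstsq(A,(P**2).sum(1),rcond=None)[0];cc=s[:2];rr=np.sqrt(s[2]+cc@cc);e=np.abs(np.linalg.norm(P-cc,axis=1)-rr);P=P[e<max(.001,2*np.median(e))]
print('circle',cc.round(4),rr.round(4),len(P),e.mean().round(5))
print(g[140:190:5,230:290:5])
```

```text
[ 157  110  151  125 9904] gray 115 132
tray rect mm [540. 274.] [101.6 151.2] 16.228290557861328
circle [0.5499 0.2417] 0.034 42 0.00022
[[134 133 130 116 115 115 114 115 114 115 115 114]
 [133 129 121 130 114 115 114 114 115 114 116 115]
 [132  93 132 130 129 115 115 115 114 114 114 114]
 [125 110 132 130 130 115 114 115 115 115 115 116]
 [100 111 131 131 130 128 115 115 114 114 114 113]
 [ 93  88 131 131 130 130 116 114 114 113 113 111]
 [109  81 131 130 130 130 129 114 113 113 113 102]
 [130  71 111 131 131 130 130 115 113 114 114 106]
 [127  98  77 118 130 130 130 128 113 113  94 113]
 [129 130  88  65 103 128 122 121 108  74 113 113]]
```

Two methods agree on the pocket: (0.5496, 0.242), and it is clear. Now to the roller.

```bash
python3 -m creep '[[19.1,37.2,10,0.007,1],[19.1,37.2,20,0,1],[19.1,37.2,25,0,1],[19.1,37.2,25,0,1],[19.1,37.2,22,0,1],[0,0,0,0,1],[0,0,0,0,1],[0,0,0,0,1]]';python3 - <<'E'
from h import *
from station import bot
o=bot.get_obs();T=o['tcp_pos'];psi=o['tcp_rot'][2];print(T,o['tcp_rot'],o['force'],np.round(o['joint_positions'],2))
print(totool(psi,np.array([.628,.0396,.078])-T))
c=snap('wrist','w6');crop(c,0,0,512,384,'w6')
for s in (8,34,42,57): print(s,proj(c,[.645-.4944e-3*s,.037+.0747e-3*s,.072+.866e-3*s]).round(0))
E
```

```text
time: 21.05
tcp_pos: [0.628, 0.0383, 0.1697]
tcp_rot: [-3.141, 0.0, -0.155]
force: [-0.0, 1.4, -0.6]
grip_width: 0.0854
grip_force: 0.0
[0.62802015 0.03833527 0.16974582] [-3.14066444e+00  1.30907145e-04 -1.55156000e-01] [-0.00416844  1.35497945 -0.57481547] [-0.07  0.77 -0.13  1.61  0.12  0.77 -1.97]
[-0.2 -1.2 91.7]
w6 scale 1.5625
8 [260. 181.]
34 [260. 209.]
42 [260. 219.]
57 [260. 238.]
```

View pics/w6.png

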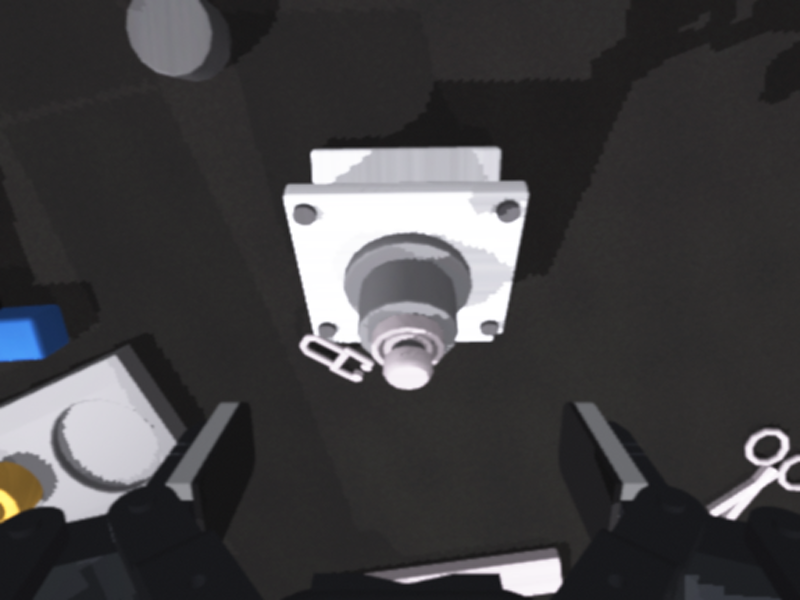

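View: the clip lies on the mat at (335,358), clear of the axle. The axle head is at (408,370) as predicted, and the grey roller is free on the axle. Descending to straddle the hub and closing.

```bash
python3 -m creep '[[0,-1.2,20,0,1],[0,0,25,0,1],[0,0,20,0,1],[0,0,15,0,1],[0,0,8,0,1],[0,0,3,0,1],[0,0,0,0,1]]'; python3 -m creep '[[0,0,0,0,0.6],[0,0,0,0,0.6],[0,0,0,0,0.6],[0,0,0,0,0.6]]';python3 -m creep '[[0,0,0,0,0.3],[0,0,0,0,0],[0,0,0,0,0],[0,0,0,0,0],[0,0,0,0,0]]'
```

```text
time: 21.8
tcp_pos: [0.6289, 0.0392, 0.0787]
tcp_rot: [-3.141, -0.001, -0.156]
force: [-0.7, 0.2, -0.6]
grip_width: 0.0855
grip_force: 0.0
time: 22.2
tcp_pos: [0.6288, 0.0389, 0.0788]
tcp_rot: [-3.141, -0.001, -0.156]
force: [0.3, 0.3, -0.1]
grip_width: 0.0514
grip_force: 0.0
time: 22.7
tcp_pos: [0.6287, 0.0388, 0.0792]
tcp_rot: [3.141, -0.0, -0.156]
force: [-1.3, -1.0, 5.6]
grip_width: 0.0427
grip_force: 60.5
```

```bash
python3 -m creep '[[-1.5,0,-2.6,0,0],[-2.5,0,-4.33,0,0],[0,0,0,0,0]]'; python3 -m creep '[[-5,0,-8.66,0,0],[-5,0,-8.66,0,0],[0,0,0,0,0]]'
```

```text
time: 23.0
tcp_pos: [0.6248, 0.0394, 0.0859]
tcp_rot: [3.141, -0.001, -0.156]
force: [1.7, -0.4, 0.6]
grip_width: 0.0423
grip_force: 61.2
time: 23.3
tcp_pos: [0.6144, 0.041, 0.1042]
tcp_rot: [3.141, -0.001, -0.156]
force: [0.6, -0.7, 1.0]
grip_width: 0.0423
grip_force: 61.4
```

```bash
python3 -m creep '[[-5,0,-8.66,0,0],[-5,0,-8.66,0,0],[-5,0,-8.66,0,0],[-5,0,-8.66,0,0],[-5,0,-8.66,0,0],[-5,0,-8.66,0,0],[0,0,-15,0,0],[0,0,-15,0,0],[0,0,-15,0,0],[0,0,0,0,0]]'
python3 - <<'E'
from h import *
from station import bot
o=bot.get_obs();T=o['tcp_pos'];print(T,o['tcp_rot'],o['force'],o['grip_width'])
a=pickle.load(open('s4.pkl','rb'));b=snap('side','s5')
for n,X in [('head',[.6168,.0413,.1214]),('tcp',T)]: print(n,proj(b,X).round(1))
p=proj(b,T+[0,0,.01]).astype(int)
g=cv2.cvtColor(b['img'],cv2.COLOR_RGB2GRAY)[p[1]-26:p[1]+26,p[0]-30:p[0]+30];print(p)
print('\n'.join(''.join(' .:-=+*#%@'[min(9,v//26)] for v in r) for r in g))
E
```

```text
time: 24.3
tcp_pos: [0.586, 0.0462, 0.2017]
tcp_rot: [-3.14, -0.003, -0.156]
force: [-0.1, 0.6, -1.7]
grip_width: 0.0424
grip_force: 61.3
[0.58595072 0.04623328 0.20173969] [-3.14033625 -0.00344645 -0.15600578] [-0.0863671   0.57767858 -1.70485513] 0.042407555272836156
head [202.  188.2]
tcp [207.1 171.8]
[206 168]
-------::..::::::................................:---------:
-------::::::::::................................:---------:
----------::--:::..........:.....................:---------:
--------==----:::........::.....................::--------:.
-------=++=---:::.........:.....................::-------:..
------==++=---:.:................................:::---::...
------====---:::...................................::::.....
------===---::::............................................
--:::-------:--:............................................
-::::------:---:............................................
::::-----:::---:............................................
:::----::::::--:................................ ...........
:::---:::::::--:...................................
[... 1688 characters left out ...]
+===-::......................
.........:-=*#%%%%%@%%%%%#******+=-:........................
........:-+*%%%%%%@@@%%%%%%%####*+-:........................
......:-=+#%%%%%%@@%%%%%%%%%%%%##*=:........................
.....:-+*#%%%%@%@%%%%%%%%######***+=:.......................
....:-+#%%%%%%@@%%%%%%%%#####*****++=:......................
..:-=+#%%%%%%@@%%%%%%%%%#####*******+=:.....................
.:-=*#%%%%%%@@%%%%%%%%%#*#####*******+=:....................
:-=*#%%%%%%@%%%%%%%%%%#***####*****#%#*=:...................
-+*##%%%%@@@%%%%%%%%%#*****#******#%%%#*=:..................
=+*##%%%%%%%%%%%%%%%#*+++*******##%%%%%#*=:.................
++++#%%%%%%%%%%%%%%#*+++++++++*##%%%%%%%#*-:................
```

The roller is off the axle and held tilted. It hangs with its low flange edge about 12 mm behind and 23 mm below the TCP. Carrying it to the pocket.

```bash
python3 -m creep '[[-14,-31.2,0,0,0],[-14,-31.2,0,0,0],[-14,-31.2,0,0,0],[-14,-31.2,0,0,0],[-14,-31.2,0,0,0],[-14,-31.2,0,0,0],[0,0,30,0,0],[0,0,40,0,0],[0,0,30,0,0],[0,0,0,0,0],[0,0,0,0,0]]'
python3 - <<'E'
from h import *
from station import bot
o=bot.get_obs();T=o['tcp_pos'];psi=o['tcp_rot'][2];print(T,o['tcp_rot'],o['force'],o['grip_width'])
print(totool(psi,np.array([.5324,.244,.0434])-T))
E
```

```text
time: 25.45
tcp_pos: [0.5307, 0.2436, 0.0992]
tcp_rot: [3.141, 0.001, -0.156]
force: [-0.2, 1.3, -0.7]
grip_width: 0.0431
grip_force: 61.7
[0.53074911 0.24360774 0.09922707] [ 3.14056121e+00  1.34970787e-03 -1.56064501e-01] [-0.23881092  1.29503513 -0.67845138] 0.04305427361496279
[ 1.6 -0.6 55.8]
```

```bash
python3 -m creep '[[1.6,-0.6,15,0,0],[0,0,20,0,0],[0,0,12,0,0],[0,0,3,0,0],[0,0,0,0,0],[0,0,0,0,0]]'; python3 -m creep '[[0,0,2,0,0],[0,0,2,0,0],[0,0,0,0,0]]';python3 -m creep '[[0,0,1.5,0,0],[0,0,1,0,0],[0,0,0,0,0]]'
```

```text
time: 26.05
tcp_pos: [0.5335, 0.2444, 0.0503]
tcp_rot: [-3.141, -0.001, -0.156]
force: [0.5, 0.5, -2.2]
grip_width: 0.0422
grip_force: 61.7
time: 26.35
tcp_pos: [0.5329, 0.2441, 0.0456]
tcp_rot: [3.142, -0.0, -0.156]
force: [-0.1, -0.2, -2.1]
grip_width: 0.0422
grip_force: 61.7
time: 26.65
tcp_pos: [0.5333, 0.2442, 0.0431]
tcp_rot: [-3.141, -0.001, -0.156]
force: [1.0, 0.1, -0.4]
grip_width: 0.0424
grip_force: 61.8
```

The edge is already below the rim level without contact, so it is inside the pocket. Pressing down while rocking toward +x.

```bash
python3 -m creep '[[0.5,0,1,0,0],[1,0,1,0,0],[0,0,0,0,0]]';python3 -m creep '[[1.5,0,1,0,0],[1.5,0,0.7,0,0],[0,0,0,0,0]]';python3 -m creep '[[1.5,0,0.7,0,0],[1.5,0,0.7,0,0],[0,0,0,0,0]]'
```

```text
time: 26.95
tcp_pos: [0.5343, 0.244, 0.0421]
tcp_rot: [-3.142, 0.0, -0.156]
force: [-2.1, -1.0, 9.6]
grip_width: 0.0423
grip_force: 62.6
time: 27.25
tcp_pos: [0.536, 0.2438, 0.0411]
tcp_rot: [3.141, 0.002, -0.156]
force: [-4.1, -0.9, 16.4]
grip_width: 0.0427
grip_force: 63.3
time: 27.55
tcp_pos: [0.539, 0.2434, 0.0396]
tcp_rot: [3.141, 0.002, -0.156]
force: [-4.2, 0.0, 15.6]
grip_width: 0.0425
grip_force: 63.7
```

Force has levelled at about 16 N with z falling, so the roller is rocking upright. Following the arc.

```bash
python3 -m creep '[[1.6,0,0.9,0,0],[1.6,0,0.9,0,0],[1.5,0,1,0,0],[1.5,0,1,0,0],[0,0,0,0,0]]';python3 -m creep '[[1.5,0,1.1,0,0],[1.4,0,1.2,0,0],[1.4,0,1.2,0,0],[0,0,0,0,0]]'
```

```text
time: 28.05
tcp_pos: [0.5455, 0.2427, 0.0357]
tcp_rot: [-3.141, 0.001, -0.156]
force: [-3.8, 0.1, 13.1]
grip_width: 0.0423
grip_force: 65.1
time: 28.45
tcp_pos: [0.5501, 0.2422, 0.0322]
tcp_rot: [-3.141, 0.001, -0.156]
force: [-3.2, 0.5, 13.1]
grip_width: 0.0421
grip_force: 66.6
```

```bash
python3 -m creep '[[0,0,0,0,0.45],[0,0,0,0,0.5],[0,0,0,0,0.6],[0,0,0,0,0.6],[0,0,0,0,0.6]]';python3 -m creep '[[0,0,-5,0,0.6],[0,0,-15,0,0.6],[0,0,-30,0,0.6],[0,0,-45,0,0.8],[0,0,-45,0,1],[-30,0,-45,0,1],[-40,0,-30,0,1],[-40,0,0,0,1],[0,0,0,0,1],[0,0,0,0,1]]'
python3 - <<'E'
from h import *
from station import bot
o=bot.get_obs();print(o['tcp_pos'])
c=snap('wrist','w7');q=proj(c,[.5496,.242,.062]);print('pred boss top',q.round(1),'flange',proj(c,[.5496,.242,.028]).round(1))
p=q.astype(int);g=cv2.cvtColor(c['img'],cv2.COLOR_RGB2GRAY)
p0=proj(c,[.5496,.242,.04]).astype(int);x0,y0=p0[0]-46,p0[1]-44;print('origin',x0,y0)
print('\n'.join(''.join(' .:-=+*#%@'[min(9,v//26)] for v in r) for r in g[max(y0,0):y0+88:2,x0:x0+92]))
E
```

```text
time: 28.95
tcp_pos: [0.5507, 0.2412, 0.0305]
tcp_rot: [3.141, 0.0, -0.156]
force: [-0.5, 0.5, 0.2]
grip_width: 0.0513
grip_force: 0.0
time: 29.95
tcp_pos: [0.4439, 0.2583, 0.2436]
tcp_rot: [-3.141, -0.001, -0.155]
force: [1.4, 0.0, -0.5]
grip_width: 0.0852
grip_force: 0.0
[0.44386387 0.25834373 0.2435658 ]
pred boss top [261.5  49.4] flange [261.5  52.3]
origin 215 7
...........::-==============================================================-.              
.......::-===================================================================-.             
...::-============================================================---::---===-:.            
:-==+++======================================================---::::::::::----:.            
++++++++======================================-=========----::::::::::::::::::::.           
+++++++++==========================-----------:::--:::::::::::::::::::::::::::::..          
+++++++++======================------===--------:::::::::::::::::::::::::::::::::.          
+++++++++===================----================-:::::::::::::::::::::::::::::
[... 2662 characters left out ...]
===================-=============================
:---------=++++++++++++++=-::--==++++++++++++====================---========================
:---------=++++++++++++++++==--::--===+++++++===============-----===========================
::-------==++++++++++++++++++++==--::::----------=-====---:---==============================
::------=+++++++++++++++++++++++++===----::::::::::------===================================
::----==++++++++++++++++++++++++++++++++++=================================================-
::---==+++++++++++++++++++++++++++++++++++++++++++=====================================-::..
:---=+++++++++++++++++++++++++++++++++++++++++++++++===============================-::......
```

The roller stands upright in the pocket and the flange gap ring is visible all round. A numeric check of tilt: fit circles to the boss, bore and pocket rim.

```bash
python3 -m creep '[[30,0,0,0,1],[30,0,0,0,1],[-10,0,0,0,1],[0,0,0,0,1],[0,0,0,0,1]]'
python3 - <<'E'
from h import *
c=snap('wrist','w8');g=cv2.GaussianBlur(cv2.cvtColor(c['img'],cv2.COLOR_RGB2GRAY),(3,3),0).astype(np.float32)
def fit(C,z,r0,r1,sgn,n=72):
    C=np.array(C)
    for it in range(3):
        pts=[]
        for a in np.linspace(0,2*np.pi,n,endpoint=False):
            R=np.arange(r0,r1,.0003);px=np.array([proj(c,[C[0]+q*np.cos(a),C[1]+q*np.sin(a),z]) for q in R]).astype(np.float32)
            v=cv2.remap(g,px[:,0].reshape(1,-1),px[:,1].reshape(1,-1),1)[0];d=np.gradient(v)*sgn;k=d.argmax()
            if d[k]>2 and 0<k<len(R)-1: pts.append(C+R[k]*np.array([np.cos(a),np.sin(a)]))
        P=np.array(pts)
        for _ in range(5):
            A=np.c_[2*P,np.ones(len(P))];s=np.linalg.lstsq(A,(P**2).sum(1),rcond=None)[0];C=s[:2];rr=np.sqrt(s[2]+C@C);e=np.abs(np.linalg.norm(P-C,axis=1)-rr);P=P[e<max(.0006,2*np.median(e))]
    return C.round(4),rr.round(4),len(P)
print('cam',ray(c,(256,192))[0].round(3))
C0=[.5496,.242]
print('bore top',fit(C0,.062,.009,.0155,1));print('boss top',fit(C0,.062,.013,.0185,-1))
print('flange top',fit(C0,.028,.027,.0325,-1));print('rim',fit(C0,.026,.031,.036,1))
E
```

```text
time: 30.5
tcp_pos: [0.4935, 0.2502, 0.242]
tcp_rot: [3.141, 0.001, -0.156]
force: [-0.1, -0.2, 0.7]
grip_width: 0.0853
grip_force: 0.0
cam [0.574 0.238 0.385]
bore top (array([0.5495, 0.244 ]), np.float64(0.0121), 72)
boss top (array([0.5495, 0.2439]), np.float64(0.0151), 71)
flange top (array([0.5492, 0.2438]), np.float64(0.0293), 40)
rim (array([0.5492, 0.2425]), np.float64(0.0335), 39)
```

Run:
```python
from h import *
from station import bot
c=pickle.load(open('w8.pkl','rb'))
m=cv2.inRange(cv2.cvtColor(c['img'],cv2.COLOR_RGB2HSV),(15,120,80),(35,255,255));n,l,st,ce=cv2.connectedComponentsWithStats(m)
print([(st[i,4],onz(c,ce[i],.044).round(4)) for i in range(1,n) if st[i,4]>100])
print(bot.close_job())
```

```text
[(np.int32(995), array([0.5297, 0.3123, 0.044 ]))]
the job is handed in; nothing more can be done
None
```

The job is handed in at about 30.5 s of the 69 s allowed: the clip was pulled off with the pick and lies on the mat beside the block, the pick is back on its stand within 0.5 mm of where it was, and the roller is seated upright, flange down, in the large pocket.

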